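# Touch-latch slide tray: catch it, load the globe base

### The arm

A 6-joint arm with a two-finger parallel gripper is mounted at the origin on the work surface. World frame = base frame: x ahead of the robot, y to its left, z up, the work surface at z = 0. Lengths are in m, angles in rad, forces in N, time in s.
With the tool pointing down it reaches from about 0.275 to 0.875 m from the base axis. Payload 12.5 kg.
Tool frame: the origin (TCP) lies at the very end of the fingers, on their centre line; the grasp point (between the pads) lies 19 mm behind it; x points along the fingers, y is the direction in which the jaws open and shut, and the axes are right-handed (so a half turn about x gives the same grasp; the last joint's range is limited). The gripper opens to 85 mm and grips with 20 to 120 N. Pads are 22 mm wide; open, the fingers measure 114 mm over their backs; the gripper's body (76 mm by 85 mm) begins 54 mm behind the grasp point. The pads swing forward as they close: fully open they stand 13 mm farther back than shut.
Start: joints at [-1.431, 0.351, 1.652, -0, 1.139, -0.085], TCP at [0.123, -0.536, 0.231] pointing down, gripper open.
Joint ranges: [-2.75, 2.75], [-0.79, 2.1], [0.01, 2.65], [-1.57, 4.71], [0.07, 3.14], [-2.87, 2.87]. Speed limits (rad/s): [2.22, 2.22, 2.79, 3.14, 3.14, 3.14].

### API

Orientations are given as a 3x3 rotation matrix whose columns are the frame's x, y, z axes.
In Python, from bench import manip gives the robot as it stands. Calls block until the motion is done:
- manip.move_ptp(position, orientation): joint-space move of the TCP to a pose.
- manip.move_l(position, attitude=None, max_speed=0.15): straight line of the TCP; attitude=None keeps the orientation; max_speed is the mean speed in m/s.
- manip.move_j(angles): joint-space move.
- manip.set_gripper(opening, effort=None): opening from 0.0 (shut) to 1.0 (fully open); effort is the grip in N (None keeps the last); returns when the fingers have stopped.
- manip.dwell(seconds).
- manip.inverse_kinematics(position, orientation): joint angles nearest the present ones, or None.
- manip.grab_frame(name): name is "scene" or "top" or "wrist"; returns (picture, depth): 384x512x3 uint8, red, green, blue; 384x512 float32, m along the optical axis (not along the pixel's ray), 0 where there is no reading.
- manip.get_calibration(name): a dict with "camera_matrix" (3x3 intrinsics, pixels), "k1" (the pictures are not rectified: a ray, as slopes to the right and down, at radius r is drawn at 1 + k1 r^2 times it, then the intrinsics apply), "R" (3x3) and "t" (3): a world point X has camera coordinates R X + t. Camera axes: x right, y down, z forward; pixel columns grow to the right and rows downward; lengths in m; the calibration is good to about 2 mm. A picture is of the moment at which its call begins: read the wrist's pose just before it. get_calibration takes no time and is no camera call; for the wrist camera it gives the pose at the moment of the call.
A pose or a line that the arm cannot do raises manip.Unreachable and nothing moves.
- manip.sign_off(): hands the job in, once; it reports no verdict.
Trained networks look in the newest picture that a camera, given by its name, has taken for a name from the list of things; names that differ only in an ending like _2 or _b are one class to them, and where a whole thing is asked for, a point or a joint stands for the part that bears it (a point fixed in the world has none). Each returns a list of dicts, best first, with "confidence" (0 to 1); they miss things now and then, are a little off and sometimes report something else, mostly with a low value. They report only what shows in the picture. A call takes as long as a camera call. They do not tell look-alikes from the thing itself.
- manip.look_for(camera, name): "at" ([x, y, z] in m, in world coordinates, good to about 4 mm: the middle of the surface that is visible of it).
Readings, each from a call of its own:
- manip.current_time(): time.
- manip.current_qpos(): joint angles.
- manip.current_joint_vel(): joint speeds.
- manip.current_joint_torque(): joint torques, N m.
- manip.current_ee_pos(): TCP position.
- manip.current_tcp_rot(): TCP orientation.
- manip.current_force(): force on the tool from outside, world axes, zero at the start.
- manip.current_ft_torque(): the same for the moment, N m.
- manip.current_grip_width(): opening from 0.0 (shut) to 1.0 (fully open).
Only numpy, scipy, OpenCV 4.12 (cv2) and the standard library are available. Lean on these libraries where they do the work, as an engineer would, in place of code of your own. Each camera call takes 0.05 s, during which the arm holds its last target.

### The job

Press the blue front panel of the slide tray in until its touch latch clicks, and keep your fingers against the panel as it springs out, easing the tray all the way open so that it never shoots out. Then pick up the mahogany globe base and set it down upright, centred on the cork pad in the tray, without dropping it, and let go. Leave the glass pine cones and the lighthouse standing where they are, and the tray fully open.

Things in the scene. Friction and masses are not known exactly. Their poses are not given: they have to be found in the camera images.
- case: Fixed birch shelf unit on the table to the robot's right, 310 mm wide, 200 mm tall and deep, side walls 15 mm. Origin: on the table under the middle of its front, in the plane of the closed panel's face. Its front faces roughly the robot's left; x points into the unit, y along its width, z up; the tray slides out along -x. Above the tray (from 108 mm up) is a cubby with stock.
- eave (a point): Middle of the lower front edge of the clear eave that continues the unit's birch top board; axes as case. Board and eave (underside 185 mm, top 200 mm above the table, 330 mm wide) overhang the closed panel's face by 30 mm. So the closed panel must be reached with a leaning tool: fingers pointing down and into the unit, 30 to 45 degrees from vertical. Further out an upright tool will do.
- tray (a joint): How far the tray is out, in m: 0 closed and latched, 0.17 fully open (stop). The latch lets go when the panel is pressed about 3 mm in (-0.003) with about 6 N; hard stop 6 mm in (-0.006). The tray then springs out (4 N falling to 2 N, moving mass about 1 kg), at over 0.5 m/s if nothing holds it back, and the spring keeps it open. It does not latch again.
- panel (a point): Centre of the outer face of the tray's blue upright front panel, 56 mm above the table; moves with the tray; axes as case. Panel 272 mm wide, 12 mm thick, from 12 to 100 mm above the table. Behind it the tray's inside is 256 mm wide and 154 mm long (12 to 166 mm behind this face), white floor 16 mm above the table, side and back walls rising 20 mm above the floor.
- pad: Round brown cork pad, 104 mm across, 6 mm thick, lying loose on the tray floor in the one half of the tray (hidden in the unit until the tray is out). Origin: centre of its underside; z up.
- base: Mahogany snow globe base standing on the table some way in front of the unit, about 0.3 kg: a round foot 90 mm across and 14 mm high, and on it an upright round drum 56 mm across reaching to 70 mm, with a brass band near its top. Origin: centre of its underside; z up. Grip the drum from above.
- cone_a: Green glass pine cone standing loose in the other half of the tray, 70 mm across, 78 mm tall, 0.15 kg. Origin: centre of its underside; z up.
- cone_b: Green glass pine cone, same as the other, standing on the table near the base. Origin: centre of its underside; z up.
- lighthouse: Ceramic lighthouse, white with red bands, 72 mm across at the foot, 120 mm tall, standing loose on the unit's top board. Origin: centre of its underside; z up.
Mind the look-alikes: they are no part of the job. Leave any orange or purple look-alike of the base alone.

How it is judged:
On the way, in this order (a step that is already met when the one before it is completed fails the run):
1. the latch has clicked and the tray is coming out (20 mm or more) with the fingers against it (value of joint tray above 0.02 m and contact force between the fingers and case above 0.3 N), for 0.05 s.
2. the tray is fully open (value of joint tray above 0.162 m), for 0.2 s.
At the end, for the whole second after the job is handed in: The tray is fully open (162 mm or more out); the base stands upright (within 0.08 rad) and at rest on the cork pad on the tray floor, its centre within 20 mm of the pad's; one pine cone still stands in the tray, and the other cone and the lighthouse stand (value of joint tray above 0.162 m and horizontal distance between base and pad below 0.02 m and z of base in the frame of pad between 0.003 and 0.009 m and angle between base's own z axis and vertical below 0.08 rad and height (world z) of pad between 0.012 and 0.021 m and linear speed of base below 0.02 m/s and x of cone_a in the frame of panel between 0.012 and 0.166 m and angle between each of cone_a, cone_b, lighthouse's own z axis and vertical below 0.15 rad); the robot touches nothing.
It fails at once if the tray shoots out (faster than 0.4 m/s) (velocity of joint tray above 0.4 m/s).
It fails at once if the base is dropped (falling free faster than 0.6 m/s, some 20 mm) (linear speed of base above 0.6 m/s and contact force between the fingers and base below 0.01 N).
It fails at once if the pine cone in the tray tips (over 0.4 rad) (angle between cone_a's own z axis and vertical above 0.4 rad).
It fails at once if the pine cone on the table is moved (over 30 mm) (distance of cone_b from where it was at the start of the episode above 0.03 m).
It fails at once if the lighthouse is moved (over 30 mm) (distance of lighthouse from where it was at the start of the episode above 0.03 m).
It also fails if it takes over 69 s, if anything falls off the work surface, if the arm or the gripper's body presses on something with over 40 N, if the wrist force passes 120 N, or if a joint passes its speed limit or range.

## Working session

There is one attempt and no reset: what is moved stays moved. The work goes in short steps, each a Python script; the robot and the scene stay as the last script left them, time stands still between calls to the robot, and variables do not carry over. Pictures are saved under pics/ and viewed, and the job is handed in when it is done.

```bash
ls; mkdir -p pics
python3 - <<'E'
from bench import manip
import cv2,numpy as np
print(manip.current_time())
for n in ["scene","top","wrist"]:
    c=manip.get_calibration(n)
    p,d=manip.grab_frame(n)
    np.savez(f"pics/{n}0.npz",p=p,d=d,K=c["camera_matrix"],k1=c["k1"],R=c["R"],t=c["t"])
    cv2.imwrite(f"pics/{n}0.png",cv2.resize(p[:,:,::-1],(768,576)))
    print(n,c["camera_matrix"],c["k1"],-np.array(c["R"]).T@c["t"])
    for o in ["case","panel","base","cone_a","lighthouse"]:
        print(o,[(np.round(x["at"],3),round(x["confidence"],2)) for x in manip.look_for(n,o)])
print(manip.current_time(),manip.current_tcp_rot())
E
```

```text
pics
0.0
scene [[459.71104102   0.         251.42047095]
 [  0.         459.71104102 190.49802849]
 [  0.           0.           1.        ]] -0.12857509737432923 [0.3679873  0.42202418 1.2114059 ]
case [(array([ 0.58 , -0.142,  0.198]), 0.83)]
panel [(array([ 0.589, -0.099,  0.069]), 0.56)]
base [(array([0.429, 0.269, 0.012]), 0.9), (array([0.447, 0.414, 0.01 ]), 0.88), (array([0.365, 0.131, 0.028]), 0.84), (array([0.292, 0.304, 0.017]), 0.8), (array([ 0.575, -0.141,  0.199]), 0.31)]
cone_a [(array([0.626, 0.281, 0.055]), 0.9)]
lighthouse [(array([ 0.602, -0.158,  0.247]), 0.69), (array([ 0.575, -0.143,  0.203]), 0.35)]
top [[388.39076601   0.         255.1355216 ]
 [  0.         388.39076601 193.40416648]
 [  0.           0.           1.        ]] -0.09520106669412322 [0.41754304 0.08817464 1.07121651]
case [(array([ 0.584, -0.172,  0.197]), 0.98)]
panel [(array([0.629, 0.275, 0.048]), 0.4)]
base [(array([0.447, 0.4  , 0.039]), 0.96), (array([0.37 , 0.123, 0.01 ]), 0.93), (array([0.294, 0.292, 0.029]), 0.86), (array([0.43 , 0.249, 0.014]), 0.67)]
cone_a [(array([0.631, 0.278, 0.048]), 0.87)]
lighthouse []
wrist [[285.25392448   0.         252.86101653]
 [  0.         285.25392448 191.3311767 ]
 [  0.           0.           1.        ]] -0.03786165521908655 [ 0.20065821 -0.51885199  0.3734789 ]
case []
panel []
base []
cone_a []
lighthouse []
0.9 [[-1.14787732e-05  2.22908259e-01 -9.74839427e-01]
 [ 5.17839543e-05 -9.74839425e-01 -2.22908259e-01]
 [-9.99999999e-01 -5.30397536e-05 -3.53110391e-07]]
```

View pics/scene0.png

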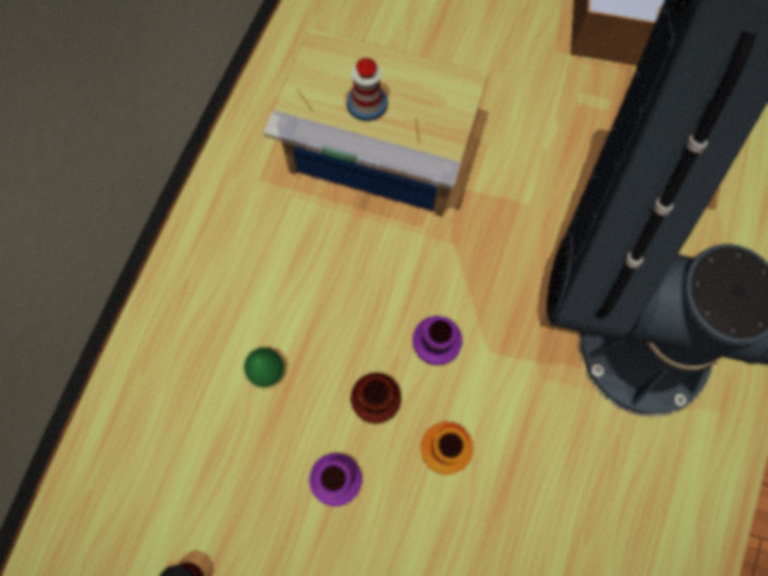

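View pics/top0.png

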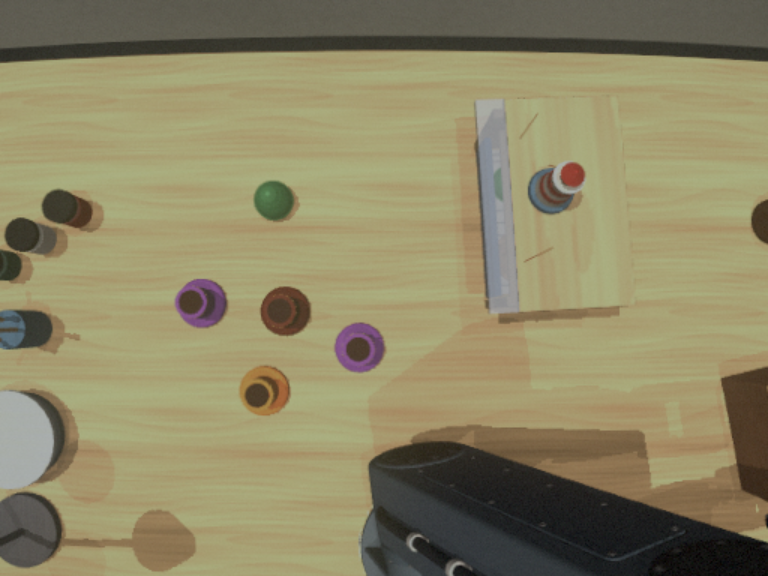

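```bash
cat > h.py <<'E'
import numpy as np,cv2
def load(n):
    f=np.load(f"pics/{n}.npz"); return {k:f[k] for k in f.files}
def cloud(f):
    K,k1=f["K"],float(f["k1"]); d=f["d"]; H,W=d.shape
    u,v=np.meshgrid(np.arange(W),np.arange(H))
    pts=np.stack([u,v],-1).reshape(-1,1,2).astype(float)
    n=cv2.undistortPoints(pts,K,np.array([k1,0,0,0,0.])).reshape(H,W,2)
    c=np.concatenate([n*d[...,None],d[...,None]],-1)
    return (c-f["t"])@f["R"]
E
python3 - <<'E'
from h import *
f=load("top0");X=cloud(f);d=f["d"]
m=(d>0)&(abs(X[...,2]-.2)<.008)&(X[...,0]>.35)&(X[...,1]<0.05)&(X[...,0]<.85)
P=X[m][:,:2].astype(np.float32);print(len(P),np.median(X[m][:,2]))
# largest component
lab,n=cv2.connectedComponents(m.astype(np.uint8))[1],0
s=[(lab==i).sum() for i in range(1,lab.max()+1)];i=1+int(np.argmax(s))
P=X[lab==i][:,:2].astype(np.float32)
r=cv2.minAreaRect(P);print(r);print(cv2.boxPoints(r))
f2=load("scene0");Y=cloud(f2);p=f2["p"].astype(int)
# eave points & depth around eave
for v,u in [(100,240),(102,260),(88,200),(120,290),(115,250)]:
    print("scene",v,u,Y[v,u],p[v,u])
for v,u in [(90,327),(130,330),(180,335),(120,328)]:
    print("top",v,u,X[v,u],f["p"][v,u])
# blue panel points in scene
b=(p[...,2]>p[...,0]+25)&(p[...,1]<60)&(Y[...,2]<.11)&(Y[...,2]>.01)&(Y[...,1]<0.1)&(Y[...,0]>.4)&(Y[...,0]<.8)&(f2["d"]>0)
B=Y[b];print(len(B),B.min(0),B.max(0))
if len(B)>20:
    l=cv2.fitLine(B[:,:2].astype(np.float32),cv2.DIST_HUBER,0,.01,.01).ravel();print(l)
for n,g,Z in (("top",f,X),("scene",f2,Y)):
    q=cv2.cvtColor(g["p"],cv2.COLOR_RGB2HSV).astype(int)
    # base region: everything standing
    m=(Z[...,2]>.055)&(Z[...,2]<.085)&(g["d"]>0)&(Z[...,1]>.05)&(Z[...,1]<.47)&(Z[...,0]>.25)&(Z[...,0]<.7)
    N,L,S,C=cv2.connectedComponentsWithStats(m.astype(np.uint8))
    for i in range(1,N):
        if S[i,4]>30:
            P=Z[L==i]; c,rr=cv2.minEnclosingCircle(P[:,:2].astype(np.float32)); print(n,C[i],S[i,4],np.round(c,3),round(rr,3),np.round(np.median(P,0),3),np.median(g["p"][L==i],0))
# lighthouse
m=(X[...,2]>.225)&(X[...,2]<.36)&(X[...,1]<0)&(X[...,0]>.5)&(d>0);print("lh",np.median(X[m],0),X[m].max(0))
m=(Y[...,2]>.225)&(Y[...,2]<.36)&(Y[...,1]<0)&(Y[...,0]>.5)&(f2["d"]>0);print("lh",np.median(Y[m],0),Y[m].max(0),Y[m].min(0))
cv2.imwrite("pics/crop.png",np.hstack([cv2.resize(f["p"][170:280,110:270,::-1],(480,330)),cv2.resize(f2["p"][200:346,190:320,::-1],(294,330))]))
E
```

```text
12869 0.20031936492715804
((0.594883918762207, -0.18326061964035034), (0.33166003227233887, 0.22970080375671387), 2.833843469619751)
[[ 0.4235785  -0.07674926]
 [ 0.43493485 -0.30616915]
 [ 0.76618934 -0.28977197]
 [ 0.754833   -0.06035209]]
scene 100 240 [ 0.58825687 -0.0886751   0.19925192] [160 154 158]
scene 102 260 [ 0.53993599 -0.1007552   0.1993623 ] [159 154 159]
scene 88 200 [ 0.69518642 -0.08662266  0.19719207] [153 151 154]
scene 120 290 [ 0.45449486 -0.08028144  0.19922912] [140 138 141]
scene 115 250 [ 0.56889547 -0.10702069  0.09721847] [12 27 47]
top 90 327 [ 0.69712073 -0.08496378  0.19931529] [144 145 145]
top 130 330 [ 0.60345939 -0.08980667  0.19959337] [123 140 130]
top 180 335 [ 0.48894358 -0.09920053  0.19956399] [148 146 145]
top 120 328 [ 0.62634617 -0.08542327  0.20084476] [137 145 154]
1250 [ 0.45855079 -0.1164511   0.0202312 ] [ 0.72212996 -0.09264157  0.10601242]
[ 0.99869245  0.05112168  0.5939781  -0.1026248 ]
top [179.42975207 130.12396694] 242 [0.634 0.28 ] 0.025 [0.632 0.278 0.067] [ 78. 108.  69.]
top [127.48529412 201.25      ] 408 [0.447 0.414] 0.0
[... 277 characters left out ...]
029 [0.288 0.298 0.071] [108.  81.  48.]
scene [293.20663265 221.42091837] 392 [0.365 0.122] 0.029 [0.364 0.123 0.069] [71. 27. 72.]
scene [172.80912863 241.95850622] 241 [0.635 0.279] 0.025 [0.632 0.281 0.066] [38. 91. 44.]
scene [250.22836538 261.79567308] 416 [0.432 0.258] 0.029 [0.431 0.258 0.07 ] [52. 15. 10.]
scene [299.7995283 296.4504717] 424 [0.287 0.296] 0.029 [0.287 0.296 0.069] [109.5  62.   17. ]
scene [221.53775744 318.47368421] 437 [0.448 0.412] 0.029 [0.447 0.412 0.069] [76. 30. 79.]
lh [ 0.60319804 -0.16540877  0.28900383] [ 0.63388128 -0.15028584  0.32122412]
lh [ 0.60937204 -0.16173971  0.26642626] [ 1.30254325 -0.09422904  0.32065424] [ 0.58503533 -0.19579889  0.22507877]
```

View pics/crop.png

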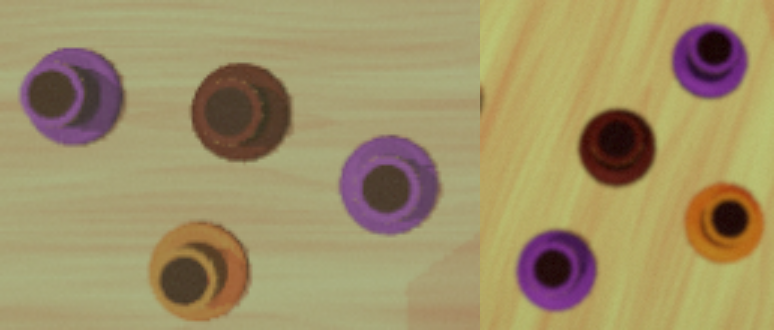

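Candidates (top image, 512-px scale): mahogany (187,207), purple (239,233) and (130,203), orange (172,262). The crop confirms that the dark mahogany one at about (0.431, 0.259) is the base. The top-board fit gives the case yaw (2.8°) and puts the panel face at about (0.591, -0.0985). Next I'll check IK.

```bash
cat >> h.py <<'E'
th=np.deg2rad(2.834)
w=np.array([np.cos(th),np.sin(th),0]); c=np.array([np.sin(th),-np.cos(th),0]); Z=np.array([0,0,1.])
eave=np.array([.5892,-.0686,0]); face=eave+.03*c
def lean(deg):
    a=np.deg2rad(deg); x=np.sin(a)*c-np.cos(a)*Z; z=np.cos(a)*c+np.sin(a)*Z
    return np.stack([x,np.cross(z,x),z],1)
E
python3 - <<'E'
from h import *
from bench import manip
R=lean(42);print(np.round(R,3))
p0=face-.03*w; p0[2]=.065
for k in (-.005,.03,.1,.19):
    print(k,manip.inverse_kinematics(p0-k*c,R))
p=p0-.16*c;p[2]=.4
print(manip.inverse_kinematics(p,R))
down=np.stack([-Z,w,np.cross(-Z,w)],1)
for q in ([.35,-.3,.5],[.123,-.4,.5],[.35,-.1,.5],[.4,.1,.5],[.431,.2585,.05],[.431,.2585,.3]): print(q,manip.inverse_kinematics(np.array(q),down))
E
```

```text
[[ 0.033  0.999  0.037]
 [-0.668  0.049 -0.742]
 [-0.743  0.     0.669]]
-0.005 [ 0.04604846  0.70322087  1.76880627 -0.96910441  0.94701154  0.70030672]
0.03 [ 0.10888389  0.70779472  1.75823342 -0.93233151  0.98235292  0.72204332]
0.1 [ 0.23175063  0.72464134  1.71947878 -0.85672588  1.05676937  0.75920908]
0.19 [ 0.37996743  0.76129812  1.63605361 -0.76207516  1.15975845  0.7968391 ]
[ 0.33206724  0.35260448  1.39993733 -0.69888813  1.62001442  0.3311761 ]
[0.35, -0.3, 0.5] [-8.09670791e-01  3.97422344e-02  1.39448146e+00 -4.44089210e-16
  1.70736896e+00 -8.59133422e-01]
[0.123, -0.4, 0.5] [-1.38381832e+00 -4.79645874e-02  1.48178839e+00 -4.44089210e-16
  1.70776885e+00 -1.43328096e+00]
[0.35, -0.1, 0.5] [-4.06395003e-01 -1.60639349e-01  1.58145197e+00 -4.44089210e-16
  1.72078003e+00 -4.55857634e-01]
[0.4, 0.1, 0.5] [ 1.31959144e-01 -6.07016999e-02  1.49375814e+00 -4.44089210e-16
  1.70853622e+00  8.24965126e-02]
[0.431, 0.2585, 0.05] [ 4.47593154e-01  5.39967195e-01  1.90442930e+00 -4.44089210e-16
  6.97196160e-01  3.98130523e-01]
[0.431, 0.2585, 0.3] [ 4.47593154e-01  1.97491385e-01  1.68160761e+00 -4.44089210e-16
  1.26249366e+00  3.98130523e-01]
```

```bash
python3 - <<'E'
from h import *
from bench import manip
q=list(manip.current_qpos())
q2=[q[0],-.05,1.48,0,1.708,q[5]]
manip.move_j(q2)
manip.move_j([.13,-.06,1.494,0,1.7085,.082])
manip.set_gripper(0.0,40)
R=lean(42)
p0=face-.03*w; p0[2]=.065
p=p0-.12*c;p[2]=.35
manip.move_ptp(p,R)
p=p0-.06*c
manip.move_l(p,max_speed=.2)
print(manip.current_time(),manip.current_ee_pos(),p,manip.current_force(),manip.current_grip_width())
for n in ["top","wrist"]:
    C=manip.get_calibration(n)
    P,d=manip.grab_frame(n)
    np.savez(f"pics/{n}1.npz",p=P,d=d,K=C["camera_matrix"],k1=C["k1"],R=C["R"],t=C["t"])
    cv2.imwrite(f"pics/{n}1.png",P[:,:,::-1])
E
python3 -c "
import cv2,numpy as np
cv2.imwrite('pics/m1.png',cv2.resize(np.hstack([cv2.imread('pics/top1.png')[:,200:456],cv2.imread('pics/wrist1.png')]),(800,400)))"
```

```text
7.4333 [ 0.5582318  -0.03989083  0.06589959] [ 0.55775342 -0.04011996  0.065     ] [ 0.39397397 -0.60812042 -0.0704666 ] -0.0007840619943759127
```

View pics/m1.png

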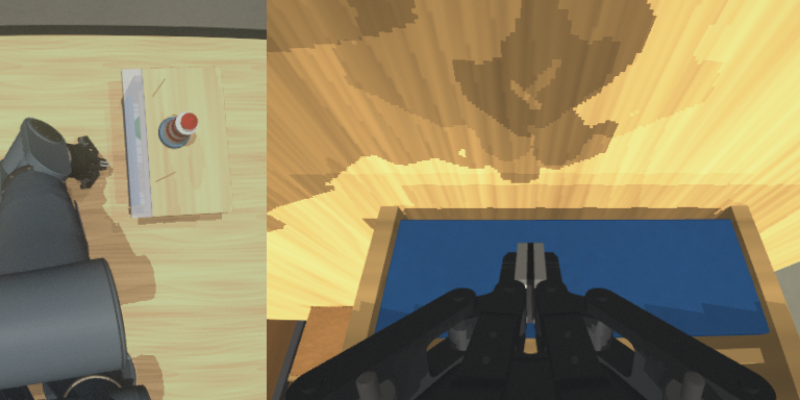

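The wrist view (m1) shows the shut fingers at about (530,255), in front of the blue panel and clear of the eave. Next I'll press in small steps and watch the force.

Run:
```python
from h import *
from bench import manip
p0=face-.03*w; p0[2]=.065
F0=np.mean([manip.current_force() for _ in range(5)],0)
def f():
    F=np.mean([manip.current_force() for _ in range(4)],0)-F0
    return -F@c, F
manip.move_l(p0-.022*c,max_speed=.06); print("pre",f()[0])
k=.022; kc=None; log=[];peak=0
while k>-.02:
    k-=.001
    manip.move_l(p0-k*c,max_speed=.02)
    a,F=f(); e=-(np.array(manip.current_ee_pos())-p0)@c
    log.append((round(k,4),round(e,4),round(a,2)))
    if kc is None and a>1.2: kc=k
    peak=max(peak,a)
    if a>25 or (kc is not None and (kc-k>=.0075)) or (kc is not None and peak>4 and a<peak-1.5): break
print(log,manip.current_time())
```

```text
pre 0.2920665205546432
[(0.021, np.float64(0.0212), np.float64(-0.31)), (0.02, np.float64(0.02), np.float64(-0.15)), (0.019, np.float64(0.0189), np.float64(-0.35)), (0.018, np.float64(0.0179), np.float64(-0.26)), (0.017, np.float64(0.017), np.float64(-0.18)), (0.016, np.float64(0.0159), np.float64(0.21)), (0.015, np.float64(0.0149), np.float64(0.37)), (0.014, np.float64(0.0139), np.float64(0.11)), (0.013, np.float64(0.013), np.float64(-0.44)), (0.012, np.float64(0.012), np.float64(-0.63)), (0.011, np.float64(0.011), np.float64(-0.1)), (0.01, np.float64(0.01), np.float64(-0.37)), (0.009, np.float64(0.0089), np.float64(-0.51)), (0.008, np.float64(0.0079), np.float64(-0.43)), (0.007, np.float64(0.007), np.float64(0.16)), (0.006, np.float64(0.0059), np.float64(0.05)), (0.005, np.float64(0.005), np.float64(0.52)), (0.004, np.float64(0.0042), np.float64(3.31)), (0.003, np.float64(0.0031), np.float64(4.46)), (0.002, np.float64(0.0021), np.float64(4.09)), (0.001, np.float64(0.001), np.float64(4.58)), (-0.0, np.float64(0.0), np.float64(3.93)), (-0.001, np.float64(-0.001), np.float64(4.8)), (-0.002, np.float64(-0.0016), np.float64(8.76)), (-0.003, np.float64(-0.0019), np.float64(16.48)), (-0.004, np.float64(-0.0021), np.float64(23.97))] 14.8167
```

Run:
```python
from h import *
from bench import manip
p0=face-.03*w; p0[2]=.065
def f(): return round(float(-np.mean([manip.current_force() for _ in range(4)],0)@c),2)
manip.move_l(p0-.03*c,max_speed=.03); print(f())
for k,s in ((.08,.05),(.15,.06),(.17,.03),(.176,.015),(.186,.015),(.23,.05)):
    manip.move_l(p0-k*c,max_speed=s); print(k,f(),manip.current_ee_pos())
print(manip.current_time())
P,d=manip.grab_frame("top");cv2.imwrite("pics/top2.png",P[:,:,::-1])
C=manip.get_calibration("top")
np.savez("pics/top2.npz",p=P,d=d,K=C["camera_matrix"],k1=C["k1"],R=C["R"],t=C["t"])
```

```text
4.13
0.08 4.09 [ 0.55677195 -0.02033717  0.06501456]
0.15 2.97 [0.55330461 0.04948203 0.06497317]
0.17 1.96 [0.55232753 0.06973209 0.06500804]
0.176 -0.36 [0.55210976 0.07567765 0.06506134]
0.186 0.15 [0.55150744 0.08570105 0.06497621]
0.23 -0.8 [0.54931635 0.12942509 0.06497379]
21.7833
```

View pics/top2.png

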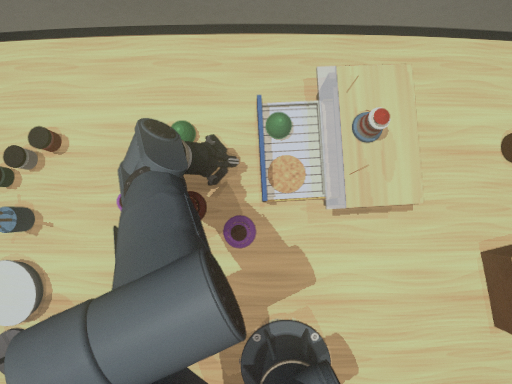

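Run:
```python
from h import *
f=load("top2");X=cloud(f);p=f["p"].astype(int);d=f["d"]
hsv=cv2.cvtColor(f["p"],cv2.COLOR_RGB2HSV).astype(int)
print(hsv[174,287],hsv[174,310],X[174,287],X[125,279],X[150,262])
roi=np.zeros(d.shape,bool);roi[145:203,264:316]=1
m=roi&(hsv[...,1]>70)&(hsv[...,0]<25)&(abs(X[...,2]-.02)<.012)
N,L,S,C=cv2.connectedComponentsWithStats(m.astype(np.uint8));i=1+np.argmax(S[1:,4]);print(S[i],C[i])
P=X[L==i];cc,r=cv2.minEnclosingCircle(P[:,:2].astype(np.float32));print("pad",P.mean(0),cc,r)
hull=P[:,:2]
g=np.zeros(d.shape,bool);g[105:142,262:295]=1
m=g&(X[...,2]>.045)&(hsv[...,0]>35)&(hsv[...,0]<90)
print("cone",X[m][:,:2].mean(0),cv2.minEnclosingCircle(X[m][:,:2].astype(np.float32)))
b=(X[...,2]>.09)&(X[...,2]<.11)&(hsv[...,0]>95)&(hsv[...,0]<130)&(X[...,1]>0)&(X[...,0]>.4)
Q=X[b];s=(Q-eave)@c;print("panel top c-range rel eave front",s.min(),s.max(),len(Q))
pd=np.array([*cc,0]);print("pad in case axes (c,w)",(pd-face)@c,(pd-face)@w)
cv2.imwrite("pics/c2.png",cv2.resize(f["p"][90:215,245:350,::-1],None,fx=5,fy=5,interpolation=2)[:600])
```

```text
[ 22  86 190] [ 20   5 160] [ 0.52003427 -0.00617167  0.0241706 ] [0.64040529 0.01874773 0.0869317 ] [0.57337412 0.06319178 0.10132855]
[ 268  156   38   37 1100] [286.05272727 173.8       ]
pad [ 0.5208239  -0.00380474  0.0221685 ] (0.52177894115448, -0.00406500231474638) 0.0517418347299099
cone [0.64609155 0.01860179] ((0.5499668717384338, 0.04689269885420799), 0.13880929350852966)
panel top c-range rel eave front -0.828375540034719 -0.1261582076387326 560
pad in case axes (c,w) -0.09778953298837342 -0.06414783175840776
```

View pics/c2.png

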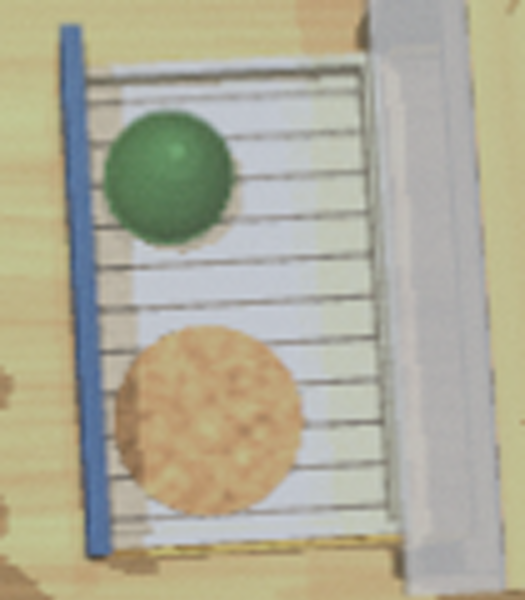

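```bash
cat >> h.py <<'E'
down=np.stack([-Z,w,np.cross(-Z,w)],1)
base=np.array([.431,.2585,0]); pad=np.array([.5215,-.004,0])
E
python3 - <<'E'
from h import *
from bench import manip
p=np.array(manip.current_ee_pos());p[2]=.33
manip.move_l(p,max_speed=.25)
manip.set_gripper(1.0)
manip.move_ptp(base+[0,0,.2],down)
print(manip.current_time())
C=manip.get_calibration("wrist");P,d=manip.grab_frame("wrist");cv2.imwrite("pics/w3.png",P[:,:,::-1])
np.savez("pics/w3.npz",p=P,d=d,K=C["camera_matrix"],k1=C["k1"],R=C["R"],t=C["t"])
f=load("w3");X=cloud(f)
m=(X[...,2]>.06)&(X[...,2]<.08)&(d>0)&(np.hypot(X[...,0]-.431,X[...,1]-.2585)<.045)
print(cv2.minEnclosingCircle(X[m][:,:2].astype(np.float32)),m.sum(),manip.current_ee_pos())
E
```

```text
24.6667
((0.43235301971435547, 0.2591994106769562), 0.02860766462981701) 2471 [0.43193676 0.25839995 0.20054764]
```

View pics/w3.png

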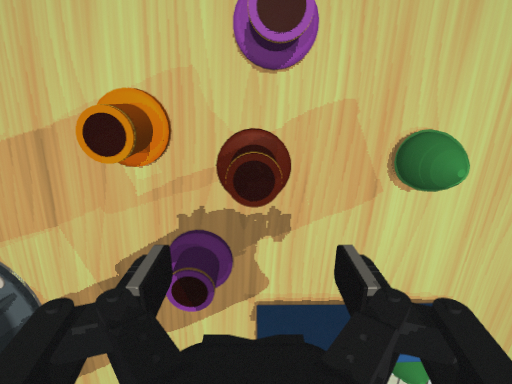

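The wrist view shows the mahogany drum with its brass band at (253,170), and the cloud centre agrees to within 1.5 mm. Next is the grasp.

```bash
python3 - <<'E'
from h import *
from bench import manip
b=np.array([.4315,.2588,0])
manip.move_l(b+[0,0,.036],max_speed=.12)
F0=np.array(manip.current_force())
manip.set_gripper(0.0,45)
print("grip",manip.current_grip_width(),manip.current_ee_pos())
manip.move_l(b+[0,0,.06],max_speed=.06)
manip.dwell(.2)
print("dF",np.mean([manip.current_force() for _ in range(6)],0)-F0,manip.current_grip_width())
manip.move_l(b+[0,0,.19],max_speed=.15)
print(manip.current_time(),manip.current_grip_width())
P,d=manip.grab_frame("wrist");cv2.imwrite("pics/w4.png",P[:,:,::-1])
P,d=manip.grab_frame("scene");cv2.imwrite("pics/s4.png",P[:,:,::-1])
E
python3 -c "
import cv2,numpy as np
cv2.imwrite('pics/m4.png',cv2.resize(np.hstack([cv2.imread('pics/w4.png'),cv2.imread('pics/s4.png')]),(800,300)))"
```

```text
grip 0.64452505967479 [0.43174084 0.2589295  0.03665946]
dF [ 0.17524783 -0.64962977 -2.6760925 ] 0.6418931280913988
28.3917 0.6399200268513685
```

View pics/m4.png

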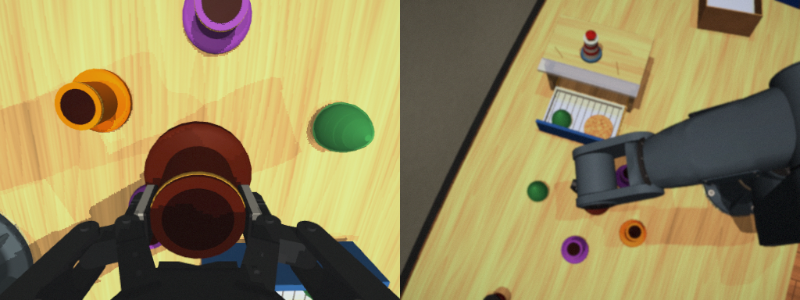

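Run:
```python
from h import *
from bench import manip
C=manip.get_calibration("scene");P,d=manip.grab_frame("scene")
np.savez("pics/s5.npz",p=P,d=d,K=C["camera_matrix"],k1=C["k1"],R=C["R"],t=C["t"])
f=load("s5");X=cloud(f);h=cv2.cvtColor(P,cv2.COLOR_RGB2HSV).astype(int)
m=(np.hypot(X[...,0]-.5215,X[...,1]+.004)<.07)&(X[...,2]<.035)&(X[...,2]>.01)&(h[...,1]>70)&(h[...,0]<25)&(d>0)
Q=X[m];print(m.sum(),Q.mean(0),cv2.minEnclosingCircle(Q[:,:2].astype(np.float32)))
b=(np.array([.4315,.2588,.19]))
manip.move_l(pad+[0,0,.19],max_speed=.15)
print(manip.current_time(),manip.current_ee_pos(),manip.current_grip_width())
P,d=manip.grab_frame("wrist");cv2.imwrite("pics/w6.png",P[:,:,::-1])
P,d=manip.grab_frame("scene");cv2.imwrite("pics/s6.png",P[:,:,::-1])
cv2.imwrite('pics/m6.png',cv2.resize(np.hstack([cv2.imread('pics/w6.png'),cv2.imread('pics/s6.png')]),(800,300)))
```

```text
875 [ 0.52051894 -0.0119129   0.02167906] ((0.5118070840835571, -0.008845304138958454), 0.05960097908973694)
30.5417 [ 0.52136625 -0.00350772  0.19000191] 0.643376470933255
```

View pics/m6.png

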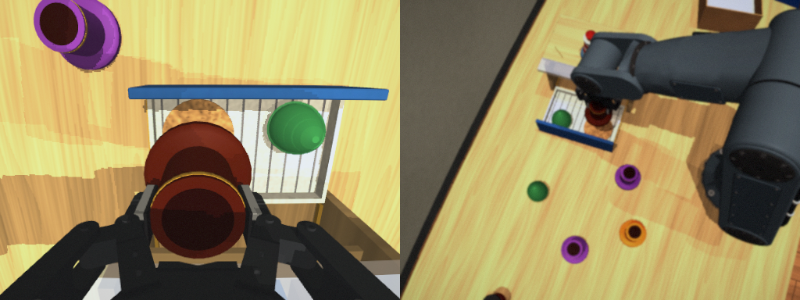

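Run:
```python
from h import *
from bench import manip
P0=np.array([.5212,-.005,0])
manip.move_l(P0+[0,0,.068],max_speed=.1)
manip.dwell(.2)
g=lambda:np.mean([manip.current_force() for _ in range(5)],0)
F0=g();z=.068
while z>.0545:
    z-=.001; manip.move_l(P0+[0,0,z],max_speed=.02)
    dF=g()-F0; print(round(z,4),round(manip.current_ee_pos()[2],4),np.round(dF,1))
    if dF[2]>2.: break
manip.dwell(.2)
manip.set_gripper(0.72); print(manip.current_grip_width())
manip.dwell(.2)
manip.set_gripper(0.9); print(manip.current_grip_width())
manip.move_l(P0+[0,0,.2],max_speed=.12)
print(manip.current_time())
C=manip.get_calibration("wrist");P,d=manip.grab_frame("wrist");cv2.imwrite("pics/w7.png",P[:,:,::-1])
np.savez("pics/w7.npz",p=P,d=d,K=C["camera_matrix"],k1=C["k1"],R=C["R"],t=C["t"])
```

```text
0.067 0.067 [ 0.6  0.5 -1.3]
0.066 0.0659 [0.6 0.6 0. ]
0.065 0.0649 [0.5 0.4 0.3]
0.064 0.0639 [ 0.5 -1.4 -0.5]
0.063 0.063 [ 0.4 -0.3 -0.7]
0.062 0.0619 [-1.3  0.4 -0.6]
0.061 0.0609 [ 0.8  0.6 -0.5]
0.06 0.06 [ 0.3 -0.2 -0.1]
0.059 0.0589 [-0.1  0.5 -0.3]
0.058 0.0586 [-3.9  0.6  9.9]
0.7240016923110784
0.9016077799830571
36.9833
```

View pics/w7.png

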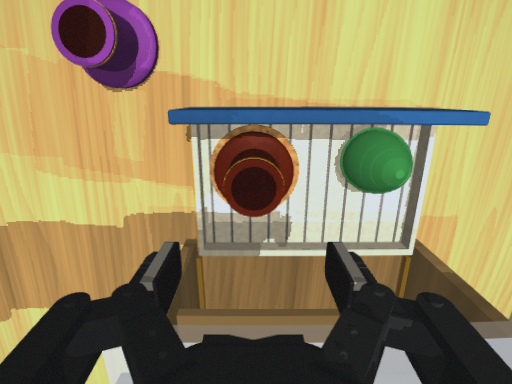

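The base (253,172) stands on the cork pad with an even ring of cork around its foot, and the cone (376,160) is upright. I'll retreat and check with the top camera.

Run:
```python
from h import *
from bench import manip
manip.move_l(np.array([.5212,-.005,.34]),max_speed=.2)
manip.move_ptp(np.array([.38,.3,.34]),down)
manip.dwell(.5)
C=manip.get_calibration("top");P,d=manip.grab_frame("top")
np.savez("pics/t8.npz",p=P,d=d,K=C["camera_matrix"],k1=C["k1"],R=C["R"],t=C["t"])
cv2.imwrite("pics/t8.png",cv2.resize(P[50:240,150:430,::-1],(784,532)))
f=load("t8");X=cloud(f)
def blob(n,x,y,r,z0,z1):
    m=(np.hypot(X[...,0]-x,X[...,1]-y)<r)&(X[...,2]>z0)&(X[...,2]<z1)&(d>0);Q=X[m]
    print(n,m.sum(),np.round(Q.mean(0),4),cv2.minEnclosingCircle(Q[:,:2].astype(np.float32)) if m.sum()>3 else "")
blob("drum top",.5215,-.004,.04,.085,.1)
blob("foot",.5215,-.004,.055,.029,.045)
blob("cork",.5215,-.004,.06,.018,.028)
blob("cone_a",.644,.0186,.035,.06,.11)
m=(X[...,2]>.092)&(X[...,2]<.108)&(X[...,1]>.03)&(X[...,1]<.1)&(X[...,0]>.44)&(X[...,0]<.76)&(d>0)
s=-(X[m]-face)@c;print("panel outer/inner",np.percentile(s,[2,50,98]))
print(manip.current_time(),manip.current_force())
```

```text
drum top 392 [ 0.52   -0.0047  0.0925] ((0.5201804637908936, -0.005236063618212938), 0.028570745140314102)
foot 451 [ 0.5156 -0.0009  0.0355] ((0.520496666431427, -0.005030762869864702), 0.045022401958703995)
cork 335 [ 0.5223 -0.0027  0.0216] ((0.5215343236923218, -0.004058724269270897), 0.059841692447662354)
cone_a 348 [0.6479 0.0179 0.0773] ((0.6516557335853577, 0.01732402667403221), 0.030604436993598938)
panel outer/inner [0.15597301 0.16179495 0.1676779 ]
39.7 [ 0.23752625 -0.49518516  0.04184819]
```

View pics/t8.png

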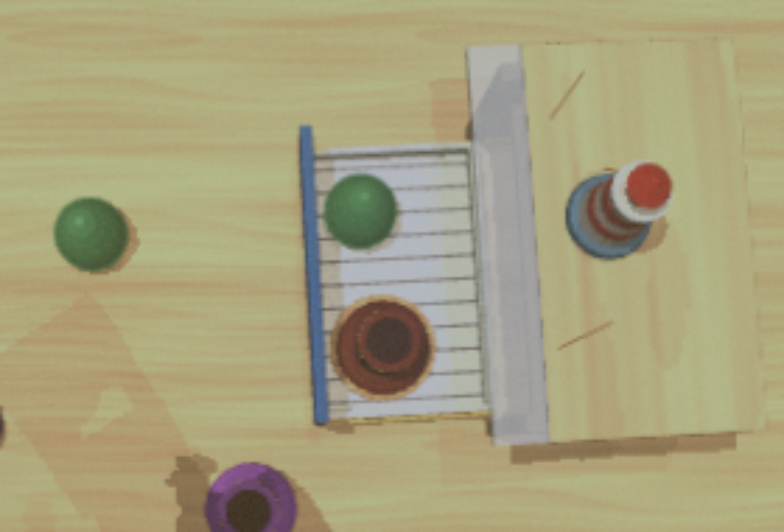

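```bash
python3 -c "
from bench import manip
manip.sign_off()"
```

```text
the job is handed in; nothing more can be done
```

I finished the job and handed it in at about 40 s of the 69 s allowed; `sign_off` gives no verdict.

**Tray:** I pressed the panel with shut fingers leaning 42°, going about 6 mm in to the hard stop (24 N). I never saw a clear 6 N peak for the latch click. I backed the fingers off at 0.015–0.06 m/s. The panel pushed on them with 2–4 N until about 0.17 m out, then let go as the tray reached its stop.

**Base:** I gripped the mahogany base, the one with the brass band, by its drum. I lowered it onto the cork until the force rose by about 10 N, then let go and moved the arm clear.

**Last checks, from the top camera:**
- **Base:** it stands upright, with the drum and foot centres agreeing to under 1 mm. Its centre is about 1.5 mm from the pad's, and its foot and top heights match standing on the pad.
- **Cones and lighthouse:** both pine cones and the lighthouse are standing where they were.
- **Tray opening:** the camera put the panel's outer edge at about 168 mm out. That uses my first estimate of the closed position, which contact and the blue-panel fit put about 4 mm deeper, so the two disagree slightly. Both readings are above 162 mm.
- **Pad position:** the scene camera's estimate was off by several millimetres because the panel hid part of the pad, so I used the top camera's.

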